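# Reset the grind of the coffee grinder: loosen its lock nut, turn the dial, lock it again

### The job

Set the bench coffee grinder to the new grind: loosen the brass hexagon lock nut on top, turn the black knob above it until the red pointer line on the dial lines up with the middle of the orange clip on the scale ring, then tighten the lock nut down firmly again so that the dial is locked at that setting. Leave the clip where it is, don't disturb the things standing round the grinder, and let go at the end.

Things in the scene. Friction and masses are not known exactly. Their poses are not given: they have to be found in the camera images.
- grinder: white bench coffee grinder, screwed to the worktop, head top 130 mm up. Origin: on the worktop exactly under the vertical axis shared by dial, nut and knob; z up, -x to its front (foot plate 134 mm wide, reaches 80 mm forward, 125 mm back). Dark scale ring on the head: outer radius 68 mm, top 137 mm up. A steel cup stands under the head.
- washer: round brass washer under the lock nut, radius 26 mm, 142 to 152 mm up; keyed, does not turn. The nut moves it up and down and presses it on the dial disc. Needs no handling. Its origin is the grinder's as built (worktop height, under the axis).
- adjuster: adjuster screw in one piece: aluminium dial disc (radius 49 mm, top 142 mm up) with the red pointer, steel shaft (18 mm thick) and black knob. Origin: under the axis, at worktop height as built.
- nut_top (a point): centre of the lock nut's top face, on the axis, 178 mm up. Brass hexagon nut, 52 mm across flats, 60 across corners, 152 to 178 mm up. This point's x axis is normal to a pair of flats (pairs every 60 degrees); a black dash lies at its -x side. The narrower knob ends 34 mm above this face, so open fingers pass down on both sides of it to grip two flats.
- lock_nut (a joint): nut angle, rad, + counterclockwise from above = loosening (rises 4 mm per rad), -2.4 to 1.3; at 0 its x axis is the grinder's. Starts tight near -0.22. Free, it drags 0.4 N m; past its seat it also springs back, 1.2 N m per rad (so held still it pushes back by the excess over 0.4). Turned 0.35 to 0.6 rad past the seat it is firm (least 0.2). The seat shifts as the dial is turned and must be felt.
- knob_top (a point): centre of the top of the black round ribbed knob, on the axis, 212 mm up. Knob: 32 mm in diameter, 185.5 to 211.5 mm up, so its underside is 7.5 mm above the tight nut's top (each rad of loosening takes 4 mm of that, each rad of clockwise dial 1.5 mm).
- dial (a joint): dial angle (disc, pointer, knob), rad, + clockwise from above, -0.6 to 2.6; at 0 the pointer points to the grinder's front (-x). Starts at 0. Locked while the nut is tight; with the nut loose it turns with 0.15 N m, sinks 1.5 mm per rad and stays where left.
- marker (a joint): angle of the orange clip on the scale ring, rad, same zero and sense as the dial: the dial is right when it equals this. 0.8 to 1.7 here. The clip slides stiffly round the ring (0.5 N m).
- pointer_tip (a point): outer end of the red pointer line on the dial disc, 49 mm from the axis, 142 mm up
- marker_tip (a point): the point on the same 49 mm circle, 142 mm up, facing the middle of the orange clip; the clip is 9 mm wide, spans 54 to 72.5 mm from the axis, top at 143.5 mm
- coffee_jar: glass coffee jar with grey lid, 80 mm across, 113 mm tall, a bystander left of the grinder; origin: centre of its underside
- steel_mug: steel mug with dark handle, 106 mm across, 120 mm tall, a bystander left of the grinder; origin: centre of its underside
- tea_canister: small steel canister, 53 mm across, 67 mm tall, a bystander right of the grinder; origin: centre of its underside
- garlic_1: garlic bulb, about 53 mm, a bystander behind right; origin: underside
- mandarin_1: mandarin, about 58 mm, a bystander on the right; origin: underside
- box_1: small green and white tea box, 50 x 68 x 92 mm, a bystander behind right; origin: centre of its underside

How it is judged:
By the outcome, as a careful person would: the job done as asked, in the order asked, and still so for the second after the job is handed in, with the robot touching nothing.
It also fails if it takes over 59 s, if anything falls off the work surface, if the arm or the gripper's body presses on something with over 40 N, if the wrist force passes 120 N, or if a joint passes its speed limit or range.

### The arm

A 6-joint arm with a two-finger parallel gripper is mounted at the origin on a cart in front of the work surface, level with it; the furniture and walls round the work are solid. World frame = base frame: x ahead of the robot, y to its left, z up, the work surface at z = 0. Lengths are in mm, angles in rad, forces in N, time in s.
With the tool pointing down it reaches from about 275 to 1000 mm from the base axis. Payload 8.4 kg.
Tool frame: the origin (TCP) lies between the finger pads; the fingertips stand r.tips_ahead ahead of it and the grasp point (between the pads) lies 6 mm ahead of it (r.tips_ahead is the distance from the TCP to the fingertips, in mm); z points along the fingers, y is the line along which they close (so a half turn about z gives the same grasp; the last joint's range is limited). The gripper opens to 85 mm and grips with 20 to 120 N. Pads are 22 mm wide; open, the fingers measure 114 mm over their backs; the gripper's body (76 mm by 85 mm) begins 54 mm behind the grasp point. The pads swing forward as they close: fully open they stand 13 mm farther back than shut.
Start: joints at [1.16, 0.353, 1.633, -0, 1.155, -0.002], TCP at [248.442, 573.502, 256.281] pointing down, gripper open.
Joint ranges: [-2.63, 2.63], [-0.92, 2.1], [0.06, 2.66], [-1.3, 4.44], [0, 2.69], [-3.02, 3.02]. Speed limits (rad/s): [2.22, 2.22, 2.79, 3.14, 3.14, 3.14].

### API

Orientations are given as [roll, pitch, yaw] about the fixed x, y, z axes, in that order (R = Rz(yaw) Ry(pitch) Rx(roll)).
In Python, from rig import r gives the robot as it stands.
- The arm moves only by the tool carry_out, never from a script. Its arguments are lists of equal length, an entry for each row: "delta_pos": the shift along the tool's x, y, z in m, a list of three; "rot": the turn, a rotation vector about the tool's x, y, z in degrees, a list of three. A call has 1 to 8 rows; each row is the pose to reach, as a shift and turn from the pose commanded when the call began, along the tool's axes at that moment; what a row does not reach only later rows make up. A row lasts 1/8 s, in which the tool goes at most 62.5 mm and 10.7 degrees, less where a joint would pass 70% of its speed; a pose out of reach is approached as far as the arm can. A call with a gripper value outside its range is refused whole. "claw" is the finger opening in m, from 0 to 0.0854, set as the call begins (left out, the last holds). The fingers move at their own pace and stop on an object; "grip_force" is the grip in N (left out, the last holds). Time passes only in rows, so rows that repeat a pose let the fingers close. It gives the time, the measured TCP pose, the force, the opening and the grip force at its end, in the units of the state.
- r.sense(): the state, without advancing time (a new reading comes with each control period).
- r.grab_frame(name): name is "scene" or "top"; returns the picture (420x560x3 uint8, blue, green, red); there is no depth.
- r.camera_info(name): a dict with "fx", "fy", "cx", "cy" (pixels), "distortion" ([k1, k2, p1, p2, k3] as OpenCV has them; the pictures are not rectified), "pose" (4x4, takes a point from camera to world coordinates). Camera axes: x right, y down, z forward; pixel columns grow to the right and rows downward; lengths in mm; the calibration is good to about 2 mm. A picture is of the moment at which its call begins. camera_info takes no time and is no camera call.
- r.sign_off(): hands the job in; it is judged then, once.
Trained networks look in the newest picture that a camera, given by its name, has taken for a name from the list of things; names that differ only in an ending like _2 or _b are one class to them, and where a whole thing is asked for, a point or a joint stands for the part that bears it (a point fixed in the world has none). Each returns a list of dicts, best first, with "p" (0 to 1); they miss things now and then, are a little off and sometimes report something else, mostly with a low value. They report only what shows in the picture. A call takes as long as a camera call.
- r.recognise(thing, camera): "box" ([left, top, right, bottom] in pixels, round what is visible of it).
- r.cut_out(thing, camera): "mask" (420x560 bool, what is visible of it) and "box" ([left, top, right, bottom] in pixels, round what is visible of it).
The state is a dict: "clock": time; "qpos": joint angles; "qvel": joint speeds; "joint_efforts": joint torques, N m; "eef_pos": TCP position; "tcp_rot": TCP orientation; "contact_force": force on the tool from outside, world axes, zero at the start; "wrist_torque": the same for the moment, N m; "opening": opening from 0.0 (shut) to 1.0 (fully open); "grasp_force": force on a finger pad.
Only numpy, scipy, OpenCV 4.12 (cv2) and the standard library are available. Lean on these libraries where they do the work, as an engineer would, in place of code of your own. Each camera call takes 0.05 s, during which the arm holds its last target. There are 200 camera calls.

## Working session

There is one attempt and no reset: what is moved stays moved. The work goes in short steps, Python scripts to look and compute and a tool call to move; the robot and the scene stay as the last step left them, time stands still between calls to the robot, and variables do not carry over. Pictures are saved under pics/ and viewed, at most 10 in all, crops included, and the job is handed in when it is done.

Besides the shell and the picture viewer there is one more tool, called after "Request:" by a JSON object that holds its "op" and its "data". carry_out: Moves the arm, as the interface text tells. Its arguments: {"type":"object","properties":{"delta_pos":{"type":"array","items":{"type":"array","items":{"type":"number"}}},"rot":{"type":"array","items":{"type":"array","items":{"type":"number"}}},"claw":{"type":"number"},"grip_force":{"type":"number"}},"required":["delta_pos","rot"]}

```bash
mkdir -p pics; ls; python3 - <<'E'
from rig import r
import cv2,numpy as np
print(r.sense()); print(r.tips_ahead)
for n in("scene","top"):
    f=r.grab_frame(n); cv2.imwrite(f"pics/{n}0.png",f); i=r.camera_info(n); print(n,i)
    for t in("grinder","nut_top","knob_top","dial","marker","washer","pointer_tip","marker_tip"):
        try: print(t,[(d['p'],d['box']) for d in r.recognise(t,n)][:2])
        except Exception as e: print(t,e)
E
```

```text
pics
{'clock': 0.0, 'qpos': array([ 1.15960223e+00,  3.53669233e-01,  1.63415802e+00,  5.42899899e-06,
        1.15518596e+00, -2.41615440e-03]), 'qvel': array([ 0.00041127, -0.00029427, -0.00045556, -0.00071278,  0.00103625,
        0.00148973]), 'joint_efforts': array([-3.97135140e-03, -6.05243754e+01, -3.42074668e+01, -4.69006936e-04,
        9.34674841e-03,  1.87731712e-05]), 'eef_pos': array([248.25753176, 573.08734108, 255.53826642]), 'tcp_rot': array([-3.14017211e+00, -8.39598104e-06,  2.73281251e+00]), 'contact_force': array([ 0.42419006, -0.08098906, -0.20911017]), 'wrist_torque': array([ 0.03482551, -0.02222825, -0.01144919]), 'grasp_force': 0.0, 'opening': 1.0042861795702023}
25.0
scene {'fx': 442.45666086771104, 'fy': 442.45666086771104, 'cx': 281.0387859762564, 'cy': 209.53564400231252, 'distortion': array([-0.021119,  0.      ,  0.      ,  0.      ,  0.      ]), 'pose': array([[ 4.29069541e-01, -6.57673363e-01,  6.19164822e-01,
        -1.63337690e+02],
       [-9.03089365e-01, -2.98580019e-01,  3.08673890e-01,
        -3.87179364e+02],
       [-1.81363512e-02, -6.91603
[... 748 characters left out ...]
-8.16342497e-01,  3.61172911e-01,
         7.12439744e+00],
       [-8.92612684e-01,  4.16756594e-01, -1.71920151e-01,
         2.74305600e+02],
       [-1.01754669e-02, -3.99873567e-01, -9.16513824e-01,
         1.57609960e+03],
       [ 0.00000000e+00,  0.00000000e+00,  0.00000000e+00,
         1.00000000e+00]])}
grinder [(0.91, [219.0, 204.9, 285.7, 279.8]), (0.47, [246.3, 227.7, 266.2, 243.3])]
nut_top []
knob_top [(0.85, [241.7, 222.7, 269.2, 253.3]), (0.2, [248.3, 227.4, 264.2, 243.0])]
dial [(0.71, [241.0, 223.0, 272.1, 252.0])]
marker []
washer [(0.66, [243.5, 224.7, 272.8, 253.8]), (0.49, [247.8, 230.3, 263.0, 242.3])]
pointer_tip [(0.56, [242.6, 223.3, 269.8, 250.3])]
marker_tip []
```

```bash
python3 - <<'E'
import cv2,numpy as np
a=cv2.imread("pics/scene0.png");b=cv2.imread("pics/top0.png")
A=cv2.resize(a[170:275,190:290],(400,420),interpolation=cv2.INTER_CUBIC)
B=cv2.resize(b[195:295,205:305],(400,400),interpolation=cv2.INTER_CUBIC)
B=cv2.copyMakeBorder(B,0,20,0,0,cv2.BORDER_CONSTANT)
cv2.imwrite("pics/crop0.png",np.hstack([A,B]))
E
```

```text
(no output)
```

View pics/scene0.png

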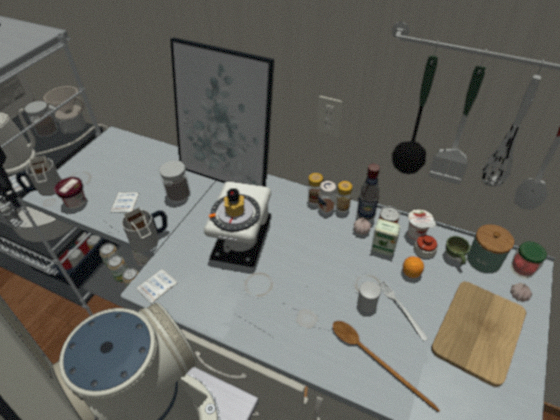

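View pics/crop0.png

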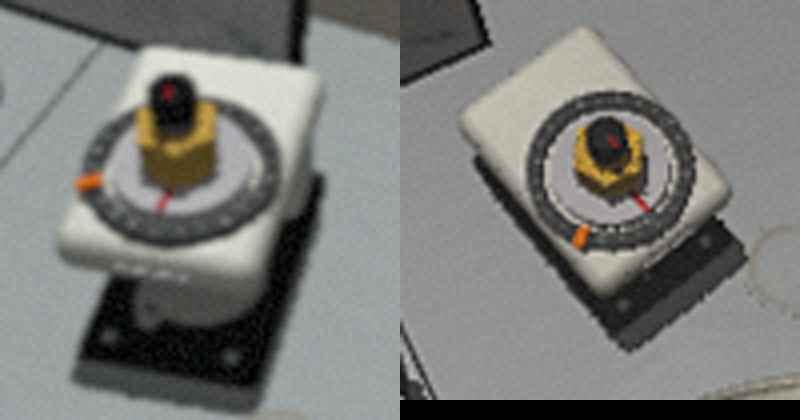

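```bash
cat >h.py <<'E'
import cv2,numpy as np
def proj(i,P):
    P=np.asarray(P,float).reshape(-1,3);T=np.linalg.inv(i['pose'])
    K=np.array([[i['fx'],0,i['cx']],[0,i['fy'],i['cy']],[0,0,1]])
    return cv2.projectPoints(P,cv2.Rodrigues(T[:3,:3])[0],T[:3,3],K,i['distortion'])[0][:,0]
def back(i,uv,z):
    K=np.array([[i['fx'],0,i['cx']],[0,i['fy'],i['cy']],[0,0,1]])
    n=cv2.undistortPoints(np.asarray(uv,float).reshape(-1,1,2),K,i['distortion'])[:,0]
    d=np.c_[n,np.ones(len(n))]@i['pose'][:3,:3].T;o=i['pose'][:3,3]
    return (o+d*((z-o[2])/d[:,2])[:,None])[:,:2]
def ortho(i,f,c,z,half=90,s=2):
    n=int(2*half*s);g=(np.arange(n)+.5)/s-half   # image: col -> -y, row -> -x
    X=c[0]-g[:,None]+0*g;Y=c[1]-g[None,:]+0*g[:,None]
    m=proj(i,np.stack([X,Y,X*0+z],-1)).astype(np.float32).reshape(n,n,2)
    return cv2.remap(f,m[...,0],m[...,1],cv2.INTER_CUBIC)
E
python3 - <<'E'
from rig import r
from h import *
c=None;out=[]
for n,k in(("scene",(232,194)),("top",(256,231))):
    i=r.camera_info(n);f=cv2.imread(f"pics/{n}0.png")
    kb=back(i,[k],212)[0];print(n,"knob",kb)
    hsv=cv2.cvtColor(f,cv2.COLOR_BGR2HSV).astype(int)
    box=np.zeros(f.shape[:2],bool)
    u=proj(i,[[*kb,140]])[0].astype(int);box[u[1]-32:u[1]+32,u[0]-32:u[0]+32]=1
    orr=box&(hsv[...,0]>=5)&(hsv[...,0]<=17)&(hsv[...,1]>150)&(hsv[...,2]>150)
    red=box&((hsv[...,0]<5)|(hsv[...,0]>172))&(hsv[...,1]>90)&(hsv[...,2]>90)
    for nm,m in(("or",orr),("red",red)):
        p=np.argwhere(m)[:,::-1];print(nm,len(p),p.mean(0) if len(p) else'', back(i,[p.mean(0)],143)[0] if len(p) else '')
        if nm=='red':print(p.tolist())
    if c is None:c=kb
    out.append(ortho(i,f,c,137));print('c',c)
cv2.imwrite("pics/ortho0.png",np.hstack(out))
E
```

```text
scene knob [513.6175881   90.09833096]
or 12 [211.91666667 214.91666667] [480.47806345 140.79512275]
red 9 [231.         207.55555556] [525.51056493 107.83084953]
[[231, 192], [232, 192], [231, 193], [232, 193], [231, 218], [231, 219], [230, 220], [231, 220], [230, 221]]
c [513.6175881   90.09833096]
top knob [513.31572303 102.25309069]
or 13 [249.46153846 253.69230769] [479.05714513 145.60443791]
red 11 [262.45454545 240.        ] [501.78780989  88.61508231]
[[257, 229], [257, 230], [258, 230], [258, 231], [264, 244], [264, 245], [265, 245], [265, 246], [266, 246], [266, 247], [267, 247]]
c [513.6175881   90.09833096]
```

View pics/ortho0.png

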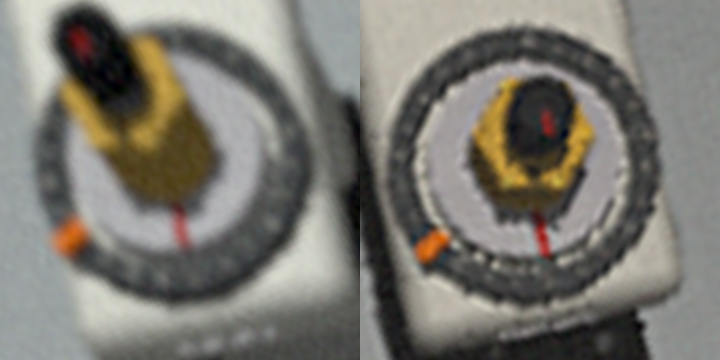

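```bash
cat >>h.py <<'E'
from scipy.optimize import minimize
th=np.linspace(0,2*np.pi,180,endpoint=False)
def samp(g,uv):
    uv=uv.astype(np.float32);return cv2.remap(g,uv[:,0].reshape(-1,1),uv[:,1].reshape(-1,1),cv2.INTER_LINEAR)[:,0]
def ringfit(i,f,c0):
    g=cv2.GaussianBlur(f.max(2).astype(np.float32),(0,0),.6)
    def cost(c):
        s=0
        for rad,z,w in((68,137,1),):
            q=lambda R:samp(g,proj(i,np.c_[c[0]+R*np.cos(th),c[1]+R*np.sin(th),z+0*th]))
            s-=w*np.clip(q(rad+3)-q(rad-3),-40,80).mean()
        return s
    best=min(((cost((c0[0]+a,c0[1]+b)),c0[0]+a,c0[1]+b) for a in np.arange(-8,8.1,.5) for b in np.arange(-8,8.1,.5)))
    return best
def cents(i,f,c):
    hsv=cv2.cvtColor(f,cv2.COLOR_BGR2HSV).astype(float);h=hsv[...,0]
    H,W=h.shape;uu,vv=np.meshgrid(np.arange(W),np.arange(H))
    P=back(i,np.c_[uu.ravel(),vv.ravel()],142.5);R=np.hypot(*(P-c).T).reshape(H,W)
    w=hsv[...,1]*(hsv[...,2]>90)*(hsv[...,1]>110)
    o=w*((h>=4)&(h<=18)&(R>50)&(R<78)); e=w*((h<4)|(h>170))*((R>30)&(R<52))
    A=lambda m:(P*m.ravel()[:,None]).sum(0)/m.sum()-c if m.sum() else np.full(2,np.nan)
    return A(o),A(e)
E
python3 - <<'E'
from rig import r
from h import *
for n in("scene","top"):
    i=r.camera_info(n);f=cv2.imread(f"pics/{n}0.png")
    b=ringfit(i,f,(521,96));c=np.array(b[1:]);print(n,b)
    o,e=cents(i,f,c)
    ang=lambda v:np.degrees(np.arctan2(v[1],v[0]))
    print("or",o,np.hypot(*o),ang(o),"red",e,np.hypot(*e),ang(e),"marker(cw)",np.radians((ang(e)-ang(o)+540)%360-180))
    # knob red & knob: where would knob top project
    print("knob px pred",proj(i,[[*c,212],[*c,178]]))
E
```

```text
scene (np.float32(-53.89924), np.float64(520.5), np.float64(93.0))
or [-40.07579017  48.23452573] 62.71075211216977 129.7215917743531 red [-34.99161242  -6.58620025] 35.606052483606845 -169.34037313916505 marker(cw) 1.0635693519549352
knob px pred [[232.34997871 191.98405534]
 [233.60499364 201.25750027]]
top (np.float32(-63.004475), np.float64(520.5), np.float64(98.0))
or [-42.2127303   46.81041289] 63.032764132282985 132.04353319160256 red [-39.68262455  -8.95244882] 40.679934011236256 -167.28683280251823 marker(cw) 1.0588848693825084
knob px pred [[256.22508331 228.471899  ]
 [256.74432862 232.4428679 ]]
```

```bash
cat >>h.py <<'E'
def delta(s,pos,a):
    """tool-frame shift (m) and z turn (deg) from the state to TCP pos, tool-y at world angle a (deg)"""
    y=s['tcp_rot'][2];d=np.asarray(pos)-s['eef_pos']
    R=np.array([[np.cos(y),np.sin(y),0],[np.sin(y),-np.cos(y),0],[0,0,-1]]).T
    rz=-((a-(np.degrees(y)-90)+90)%180-90)
    return np.round(R@d/1000,4),round(rz,2)
E
python3 - <<'E'
from rig import r
from h import *
s=r.sense();s['eef_pos']=np.array([248.442,573.502,256.281])
print(delta(s,(248.4,573.5,290),59),delta(s,(520.5,95.5,290),59))
E
```

```text
(array([ 0.    , -0.    , -0.0337]), np.float64(7.58)) (array([-0.4396, -0.3305, -0.0337]), np.float64(7.58))
```

Request:
{"op": "carry_out", "data": {"delta_pos": [[0,0,-0.0337],[-0.4396,-0.3305,-0.0337],[-0.4396,-0.3305,-0.0337],[-0.4396,-0.3305,-0.0337],[-0.4396,-0.3305,-0.0337],[-0.4396,-0.3305,-0.0337],[-0.4396,-0.3305,-0.0337],[-0.4396,-0.3305,-0.0337]], "rot": [[0,0,0],[0,0,7.6],[0,0,7.6],[0,0,7.6],[0,0,7.6],[0,0,7.6],[0,0,7.6],[0,0,7.6]], "claw": 0.0854, "grip_force": 60}}

```text
clock: 1.9
eef_pos: [465.6, 191.4, 290.3]
tcp_rot: [3.141, 0.001, 2.6]
contact_force: [0.2, 0.7, 0.1]
opening: 1.002
grasp_force: 0.0
```

```bash
python3 - <<'E'
from rig import r
from h import *
s=r.sense();print(s['clock'],s['eef_pos'],s['tcp_rot'],s['qpos'])
print(delta(s,(520.5,95.5,290),59))
E
```

```text
1.9 [465.63225403 191.4194347  290.33452042] [3.14080921e+00 5.38374744e-04 2.60022091e+00] [ 3.87031253e-01  1.27786525e-01  1.85010400e+00  4.17438634e-05
  1.16275230e+00 -6.42410085e-01]
(array([-0.0965, -0.0539,  0.0003]), np.float64(-0.02))
```

Request:
{"op": "carry_out", "data": {"delta_pos": [[-0.0965,-0.0539,0],[-0.0965,-0.0539,0],[-0.0965,-0.0539,0],[-0.0965,-0.0539,0]], "rot": [[0,0,0],[0,0,0],[0,0,0],[0,0,0]]}}

```text
clock: 2.4
eef_pos: [519.4, 97.5, 289.9]
tcp_rot: [3.142, -0.001, 2.599]
contact_force: [-0.0, -1.4, 0.6]
opening: 0.999
grasp_force: 0.0
```

```bash
python3 - <<'E'
from rig import r
from h import *
s=r.sense();print(s['clock'],s['eef_pos'],s['tcp_rot'],s['qpos'],s['wrist_torque'])
print(delta(s,(520.5,95.5,174),59))
cv2.imwrite("pics/s1.png",cv2.resize(r.grab_frame("scene")[150:270,180:300],(480,480),interpolation=cv2.INTER_CUBIC))
E
```

```text
2.4 [519.43541745  97.46028111 289.88365654] [ 3.14154712e+00 -5.85058669e-04  2.59929866e+00] [ 1.82379093e-01  1.69982437e-01  1.80071502e+00  4.57983525e-04
  1.17130309e+00 -8.46301450e-01] [-0.02312752 -0.00965157  0.00274795]
(array([-0.0019, -0.0011,  0.1159]), np.float64(-0.07))
```

View pics/s1.png

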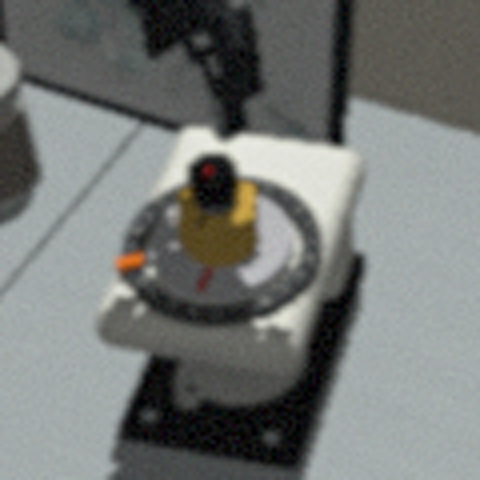

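Request:
{"op": "carry_out", "data": {"delta_pos": [[0,0,0.04],[0,0,0.08],[0,0,0.116],[0,0,0.116]], "rot": [[0,0,0],[0,0,0],[0,0,0],[0,0,0]]}}

```text
clock: 2.95
eef_pos: [517.4, 98.2, 172.0]
tcp_rot: [-3.138, -0.004, 2.602]
contact_force: [0.3, 0.6, -0.3]
opening: 1.003
grasp_force: 0.0
```

```bash
python3 - <<'E'
from rig import r
from h import *
s=r.sense();print(s['clock'],s['eef_pos'],s['tcp_rot'],s['contact_force'])
print(delta(s,(520.5,95.5,174),59))
E
```

```text
2.95 [517.4474468   98.21945079 171.96363646] [-3.13828267 -0.00396168  2.60198783] [ 0.32562164  0.62359606 -0.28014775]
(array([-0.004 , -0.0008, -0.002 ]), np.float64(0.08))
```

Request:
{"op": "carry_out", "data": {"delta_pos": [[-0.003,-0.001,0],[-0.003,-0.001,0],[-0.003,-0.001,0]], "rot": [[0,0,0],[0,0,0],[0,0,0]]}}

```text
clock: 3.32
eef_pos: [522.4, 95.1, 175.2]
tcp_rot: [3.14, 0.001, 2.6]
contact_force: [0.1, -0.1, 1.3]
opening: 1.001
grasp_force: 0.0
```

Request:
{"op": "carry_out", "data": {"delta_pos": [[0,0,0],[0,0,0],[0,0,0],[0,0,0]], "rot": [[0,0,0],[0,0,0],[0,0,0],[0,0,0]], "claw": 0.05, "grip_force": 20}}

```text
clock: 3.82
eef_pos: [523.7, 97.4, 175.4]
tcp_rot: [3.135, 0.002, 2.6]
contact_force: [2.2, 15.5, 6.9]
opening: 0.604
grasp_force: 23.6
```

```bash
python3 - <<'E'
from rig import r
from h import *
s=r.sense();print(s)
print(delta(s,(520.5,95.5,174),59), delta({**s,'eef_pos':np.zeros(3)},s['contact_force']*1000,59))
E
```

```text
{'clock': 3.825, 'qpos': array([ 0.17902458,  0.30429184,  1.90858915,  0.00443262,  0.92346103,
       -0.85262128]), 'qvel': array([ 1.24161956e-03,  9.58322528e-05,  1.07739379e-04, -2.63013361e-03,
        2.12212104e-03, -1.84739101e-04]), 'joint_efforts': array([ -7.89844215, -48.09420705, -23.81818056,  -3.35100777,
         1.33499175,   0.30623353]), 'eef_pos': array([523.72743911,  97.44071116, 175.43824873]), 'tcp_rot': array([3.13546770e+00, 1.61434145e-03, 2.59977337e+00]), 'contact_force': array([ 2.15741324, 15.45130037,  6.86311284]), 'wrist_torque': array([ 2.10525033, -0.20300289,  0.30502321]), 'grasp_force': 23.58732908964157, 'opening': 0.604466377490491}
(array([ 0.0018, -0.0033,  0.0014]), np.float64(-0.04)) (array([ 6.1198, 14.3508, -6.8631]), np.float64(-0.04))
```

Request:
{"op": "carry_out", "data": {"delta_pos": [[0,0.0027,0],[0.003,0.0027,0],[0.003,0.0027,0],[0.003,0.0027,0]], "rot": [[0,0,0],[0,0,0],[0,0,0],[0,0,0]], "claw": 0.06}}

```text
clock: 4.32
eef_pos: [520.4, 98.6, 173.9]
tcp_rot: [-3.141, -0.0, 2.6]
contact_force: [1.2, -0.9, -0.2]
opening: 0.7
grasp_force: 0.0
```

```bash
python3 - <<'E'
from rig import r
from h import *
s=r.sense();print(s['clock'],s['eef_pos'],s['tcp_rot'],s['contact_force'],s['opening'])
print(delta(s,(521,98.7,175),59))
E
```

```text
4.325 [520.44669677  98.60592105 173.86883156] [-3.14130263e+00 -1.83317690e-04  2.60003189e+00] [ 1.17573796 -0.8707745  -0.17388985] 0.7002995411642664
(array([-0.0004,  0.0004, -0.0011]), np.float64(-0.03))
```

Grip firmly now.

Request:
{"op": "carry_out", "data": {"delta_pos": [[0,0,0],[0,0,0],[0,0,0]], "rot": [[0,0,0],[0,0,0],[0,0,0]], "claw": 0.045, "grip_force": 70}}

```text
clock: 4.7
eef_pos: [521.1, 99.3, 174.5]
tcp_rot: [3.14, 0.0, 2.6]
contact_force: [-1.5, 4.1, 5.4]
opening: 0.594
grasp_force: 72.6
```

```bash
python3 - <<'E'
from rig import r
from h import *
s=r.sense();print(s['clock'],s['eef_pos'],s['tcp_rot'],s['contact_force'],s['wrist_torque'],s['opening'],s['grasp_force'],s['joint_efforts'])
E
```

```text
4.7 [521.07570604  99.34541934 174.52723764] [3.14024305e+00 4.49101924e-04 2.60022486e+00] [-1.47370789  4.10883919  5.35646821] [0.60946214 0.24968777 0.19290447] 0.593636673359061 72.6085569569841 [ -2.92700149 -48.82194757 -26.76416874  -1.08638786  -0.05112939
   0.19314587]
```

Request:
{"op": "carry_out", "data": {"delta_pos": [[0,0,-0.0003],[0,0,-0.0007],[0,0,-0.001],[0,0,-0.0014],[0,0,-0.0014]], "rot": [[0,0,-5],[0,0,-10],[0,0,-15],[0,0,-20],[0,0,-20]]}}

```text
clock: 5.32
eef_pos: [520.5, 98.1, 175.7]
tcp_rot: [-3.141, 0.0, 2.951]
contact_force: [-2.9, -2.2, 5.1]
opening: 0.596
grasp_force: 72.7
```

```bash
cat >st.py <<'E'
from rig import r
from h import *
np.set_printoptions(precision=2,suppress=True)
s=r.sense();print(s['clock'],s['eef_pos'],s['tcp_rot'],'F',s['contact_force'],'T',s['wrist_torque'],s['opening'],s['grasp_force'],'q6',s['qpos'][5],'a',np.degrees(s['tcp_rot'][2])-90)
E
python3 st.py
```

```text
5.325 [520.53  98.07 175.7 ] [-3.14  0.    2.95] F [-2.91 -2.19  5.14] T [-0.05  0.27  0.36] 0.5956113851942842 72.71619837032631 q6 -1.195078640963115 a 79.05417884115204
```

Request:
{"op": "carry_out", "data": {"delta_pos": [[0,0,-0.0004],[0,0,-0.0008],[0,0,-0.0011]], "rot": [[0,0,-5],[0,0,-10],[0,0,-15]]}}

```text
clock: 5.7
eef_pos: [520.5, 97.1, 176.7]
tcp_rot: [-3.139, -0.001, -3.07]
contact_force: [-1.9, -10.9, 7.1]
opening: 0.597
grasp_force: 72.8
```

```bash
python3 st.py
```

```text
5.7 [520.45  97.13 176.73] [-3.14 -0.   -3.07] F [ -1.9  -10.91   7.07] T [-1.07  0.27 -0.55] 0.5974022756406232 72.79028315562755 q6 -1.4576478421636663 a -265.90131216274654
```

Request:
{"op": "carry_out", "data": {"delta_pos": [[0,-0.001,-0.0003],[0,-0.002,-0.0006],[0,-0.002,-0.0009],[0,-0.002,-0.0009]], "rot": [[0,0,-4],[0,0,-8],[0,0,-12],[0,0,-12]]}}

```text
clock: 6.2
eef_pos: [520.6, 96.0, 177.6]
tcp_rot: [-3.141, -0.001, -2.863]
contact_force: [-1.4, -4.0, 5.2]
opening: 0.597
grasp_force: 72.7
```

```bash
python3 st.py
```

```text
6.2 [520.61  96.   177.57] [-3.14 -0.   -2.86] F [-1.39 -4.04  5.16] T [-0.26  0.37  0.38] 0.5972031116306924 72.68588104052469 q6 -1.66893247956664 a -254.00930386300857
```

Request:
{"op": "carry_out", "data": {"delta_pos": [[0,0,0],[0,0,0],[0,-0.0008,-0.01],[-0.0042,-0.0008,-0.0335],[-0.0042,-0.0008,-0.0335],[-0.0042,-0.0008,-0.0335]], "rot": [[0,0,0],[0,0,0],[0,0,0],[0,0,0],[0,0,0],[0,0,0]], "claw": 0.07}}

```text
clock: 6.95
eef_pos: [524.7, 97.1, 210.7]
tcp_rot: [-3.142, -0.0, -2.863]
contact_force: [-0.4, -0.2, -0.3]
opening: 0.818
grasp_force: 0.0
```

```bash
python3 st.py
```

```text
6.95 [524.74  97.14 210.68] [-3.14 -0.   -2.86] F [-0.38 -0.19 -0.28] T [-0.02  0.03  0.02] 0.8184823844899359 0.0 q6 -1.6693894479108509 a -254.02290302092604
```

Request:
{"op": "carry_out", "data": {"delta_pos": [[0,0,0],[0,0,0],[0,0,0],[0,0,0],[0,0,0]], "rot": [[0,0,0],[0,0,0],[0,0,0],[0,0,0],[0,0,0]], "claw": 0.025, "grip_force": 35}}

```text
clock: 7.58
eef_pos: [524.7, 97.1, 210.5]
tcp_rot: [-3.142, -0.001, -2.863]
contact_force: [-0.2, -0.9, -1.7]
opening: 0.363
grasp_force: 34.8
```

```bash
python3 st.py
```

```text
7.575 [524.66  97.07 210.54] [-3.14 -0.   -2.86] F [-0.25 -0.94 -1.7 ] T [-0.11  0.13 -0.04] 0.3634370950837168 34.77222740650177 q6 -1.6694249623261694 a -254.02190452999287
```

Request:
{"op": "carry_out", "data": {"delta_pos": [[0,0,0.0002],[0,0,0.0004],[0,0,0.0006],[0,0,0.0008],[0,0,0.001],[0,0,0.0012],[0,0,0.0014],[0,0,0.0014]], "rot": [[0,0,8.7],[0,0,17.4],[0,0,26.1],[0,0,34.8],[0,0,43.5],[0,0,52.2],[0,0,60.7],[0,0,60.7]]}}

```text
clock: 8.57
eef_pos: [524.7, 97.3, 209.0]
tcp_rot: [-3.141, -0.001, 2.362]
contact_force: [-0.3, 0.2, -6.2]
opening: 0.361
grasp_force: 35.1
```

```bash
python3 st.py
```

```text
8.575 [524.72  97.28 209.03] [-3.14 -0.    2.36] F [-0.27  0.18 -6.15] T [ 0.08 -0.07 -0.19] 0.3613095103416416 35.08909285068512 q6 -0.6108646537603236 a 45.31929102176818
```

Request:
{"op": "carry_out", "data": {"delta_pos": [[0,0,0],[0,0,0],[0,0,-0.05],[-0.035,-0.035,-0.1],[-0.14,-0.142,-0.1],[-0.14,-0.142,-0.1],[-0.14,-0.142,-0.1],[-0.14,-0.142,-0.1]], "rot": [[0,0,0],[0,0,0],[0,0,0],[0,0,0],[0,0,0],[0,0,0],[0,0,0],[0,0,0]], "claw": 0.0854}}

```text
clock: 9.57
eef_pos: [524.7, -104.2, 310.0]
tcp_rot: [3.141, 0.001, 2.359]
contact_force: [1.0, -0.3, -0.1]
opening: 0.998
grasp_force: 0.0
```

```bash
cat >look.py <<'E'
from rig import r
from h import *
import sys
k=sys.argv[1];out=[]
for n,c0 in(("scene",(520.5,93)),("top",(520.5,98))):
    i=r.camera_info(n);f=np.mean([r.grab_frame(n) for _ in range(4)],axis=0).astype(np.uint8);cv2.imwrite(f"pics/{n}{k}.png",f)
    b=ringfit(i,f,c0);c=np.array(b[1:]);print(n,b)
    ang=lambda v:np.degrees(np.arctan2(v[1],v[0]))
    for cc in(c,np.array(c0)):
        o,e=cents(i,f,cc)
        print("or",o,np.hypot(*o),ang(o),"red",e,np.hypot(*e),ang(e),"err",ang(e)-ang(o))
    out.append(ortho(i,f,c0,142))
cv2.imwrite(f"pics/ortho{k}.png",np.hstack(out))
E
python3 st.py;python3 look.py 2
```

```text
9.575 [ 524.66 -104.24  309.97] [3.14 0.   2.36] F [ 1.03 -0.33 -0.15] T [ 0.01 -0.04 -0.  ] 0.998461048419428 0.0 q6 -0.9868371649303875 a 45.161012094129745
scene (np.float32(-55.080486), np.float64(520.5), np.float64(93.5))
or [-40.32649246  47.54700274] 62.34535638976048 130.30259456353295 red [nan nan] nan nan err nan
or [-40.32649246  48.04700274] 62.72750964373789 130.0071861553488 red [nan nan] nan nan err nan
top (np.float32(-63.12712), np.float64(520.5), np.float64(98.0))
or [-42.18900043  46.82908873] 63.03074890856812 132.01614482429713 red [-25.67358668  30.9284064 ] 40.1957631550007 129.6959739236866 err -2.3201709006105204
or [-42.18900043  46.82908873] 63.03074890856812 132.01614482429713 red [-25.67358668  30.9284064 ] 40.1957631550007 129.6959739236866 err -2.3201709006105204
```

View pics/ortho2.png

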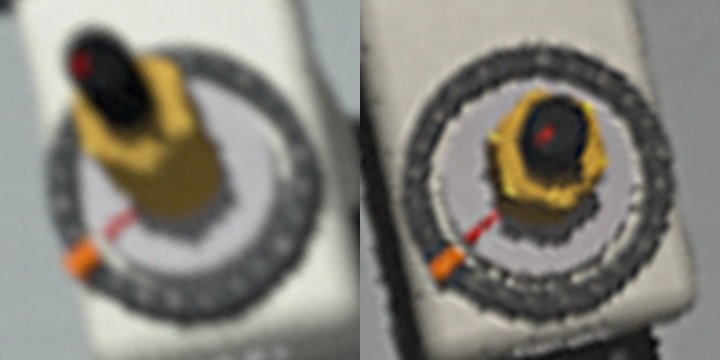

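```bash
cat >fit.py <<'E'
from rig import r
from h import *
import sys
S=8
def centre(i,f,c0):
    g=cv2.GaussianBlur(f.max(2).astype(np.float32),(0,0),.5);res=[]
    for t in th[::2]:   # radial half-level crossing of outer edge, z=137
        R=np.arange(60,76,.25);d=np.array([np.cos(t),np.sin(t)])
        p=samp(g,proj(i,np.c_[c0[0]+R*d[0],c0[1]+R*d[1],137+0*R]))
        gr=np.gradient(cv2.GaussianBlur(p.reshape(-1,1),(1,9),0)[:,0]);k=gr.argmax()
        if gr[k]>4 and 3<k<len(R)-4: res.append((t,R[k]))
    t,R=np.array(res).T;w=np.ones(len(t),bool)
    for _ in range(5):
        A=np.c_[np.cos(t),np.sin(t),np.ones(len(t))];x=np.linalg.lstsq(A[w],R[w],rcond=None)[0];w=abs(A@x-R)<1.5
    return np.array(c0)+x[:2],x[2],w.sum()
def render(i,polys,sh):
    m=np.zeros((sh[0]*S,sh[1]*S),np.uint8)
    for P in polys: cv2.fillConvexPoly(m,cv2.convexHull(np.round((proj(i,P)+.5)*S).astype(np.int32)),255)
    m=cv2.resize(m,(sh[1],sh[0]),interpolation=cv2.INTER_AREA)
    return cv2.GaussianBlur(m.astype(np.float32)/255,(0,0),.6)
def box(c,a,r0,r1,w,z0,z1):
    e=np.array([np.cos(a),np.sin(a)]);n=np.array([-e[1],e[0]])
    return [np.array([[*(c+R*e+s*w/2*n),z] for R in(r0,r1) for s in(-1,1) for z in(z0,z1)])]
def best(i,img,msk,c,angs,args):
    sc=[]
    for a in angs:
        M=render(i,box(c,np.radians(a),*args),img.shape)[msk];v=img[msk]
        sc.append(np.corrcoef(M,v)[0,1])
    k=int(np.argmax(sc));return angs[k],sc[k]
for k,zp,pr in((sys.argv[1],float(sys.argv[2]),float(sys.argv[3])),):
  for n,c0 in(("scene",(520.5,93)),("top",(520.5,98))):
    i=r.camera_info(n);f=cv2.imread(f"pics/{n}{k}.png");F=f.astype(float)
    c,rad,m=centre(i,f,c0);H,W=f.shape[:2]
    uu,vv=np.meshgrid(np.arange(W),np.arange(H));P=back(i,np.c_[uu.ravel(),vv.ravel()],142)-c
    R=np.hypot(*P.T).reshape(H,W);A=np.degrees(np.arctan2(P[:,1],P[:,0])).reshape(H,W)
    near=lambda a,w:abs((A-a+180)%360-180)<w
    b,g,rr=F[...,0],F[...,1],F[...,2]
    O=np.clip(rr-b,0,None)
    o=[best(i,O,(R>50)&(R<85)&near(130,25),c,np.arange(122,138,.25),(54,72.5,9,zb,143.5)) for zb in(142.5,137,131)]
    E=np.clip(g*0+rr-np.maximum(g,b),0,None)
    e=best(i,E,(R>38)&(R<48)&near(pr,25),c,np.arange(pr-14,pr+14,.25),(30,49,2.5,zp-.2,zp))
    print(k,n,"centre",c,rad,m,"clip",o,"ptr",e)
E
python3 fit.py 0 142 191; python3 fit.py 2 140.4 130
```

```text
0 scene centre [520.53694212  92.12907754] 68.45872320909244 25 clip [(np.float64(129.25), np.float64(0.9733936486854822)), (np.float64(127.0), np.float64(0.956714316382472)), (np.float64(124.5), np.float64(0.8702590476496869))] ptr (np.float64(189.25), np.float64(0.874616489163708))
0 top centre [520.76560796  99.01380922] 68.99473673012629 49 clip [(np.float64(132.0), np.float64(0.9436847746279863)), (np.float64(131.5), np.float64(0.900216010842768)), (np.float64(131.5), np.float64(0.8519993614957855))] ptr (np.float64(194.0), np.float64(0.985003848439774))
2 scene centre [520.50551056  92.46498247] 68.42637787552175 29 clip [(np.float64(129.0), np.float64(0.9710143685827092)), (np.float64(126.75), np.float64(0.9584968409294354)), (np.float64(125.0), np.float64(0.8679228427914223))] ptr (np.float64(124.5), np.float64(0.9642282908069927))
2 top centre [520.72115829  98.96584261] 68.97567695768937 50 clip [(np.float64(132.0), np.float64(0.9440882331709696)), (np.float64(131.5), np.float64(0.9044795220781723)), (np.float64(131.0), np.float64(0.8523700441487767))] ptr (np.float64(130.0), np.float64(0.9681211339319634))
```

```bash
cat >fit2.py <<'E'
import sys;sys.argv=['',*sys.argv[1:]]
exec(open('fit.py').read().split("for k,zp,pr")[0])
from scipy.optimize import minimize
k,zp,pr=sys.argv[1],float(sys.argv[2]),float(sys.argv[3])
for n,c0,ex in(("scene",(520.5,93),None),("top",(520.5,98),None)):
    i=r.camera_info(n);f=cv2.imread(f"pics/{n}{k}.png");F=f.astype(np.float32)
    H,W=f.shape[:2];g=F.max(2)
    uu,vv=np.meshgrid(np.arange(W),np.arange(H));uv=np.c_[uu.ravel(),vv.ravel()]
    P=back(i,uv,137)-c0;R=np.hypot(*P.T).reshape(H,W)
    sat=cv2.dilate(((F.max(2)-F.min(2))>45).astype(np.uint8),np.ones((3,3)))>0
    # occluded: column nut/knob hull
    occ=render(i,[np.array([[c0[0]+q*np.cos(t),c0[1]+q*np.sin(t),z] for t in th[::10] for z in zz]) for q,zz in((33,(150,184)),(19,(184,214)))],(H,W))>0.01
    ann=(R>41)&(R<64)&~sat&~occ; out=(R>58)&(R<76)&~sat&~occ
    def cyl(c,r0,z,z2): return render(i,[np.array([[c[0]+r0*np.cos(t),c[1]+r0*np.sin(t),q] for t in th[::3] for q in(z,z2)])],(H,W))
    def score(c,which):
        if which=='disc': M=cyl(c,49,zp,zp-.1)[ann];v=g[ann]
        else: M=-cyl(c,68,137,131)[out];v=np.minimum(g[out],140)
        return -np.corrcoef(M,v)[0,1]
    for which in('disc','ring'):
        x=minimize(score,c0,args=(which,),method='Nelder-Mead',options=dict(initial_simplex=[c0,(c0[0]+3,c0[1]),(c0[0],c0[1]+3)],xatol=.05,fatol=1e-5))
        c=x.x
        Q=back(i,uv,142)-c;RR=np.hypot(*Q.T).reshape(H,W);A=np.degrees(np.arctan2(Q[:,1],Q[:,0])).reshape(H,W)
        near=lambda a,w:abs((A-a+180)%360-180)<w
        O=np.clip(F[...,2]-F[...,0],0,None);E=np.clip(F[...,2]-F[...,:2].max(2),0,None)
        o=[best(i,O,(RR>50)&(RR<85)&near(130,25),c,np.arange(120,140,.25),(54,72.5,9,zb,143.5)) for zb in(143,141,139)]
        e=best(i,E,(RR>38)&(RR<48)&near(pr,25),c,np.arange(pr-14,pr+14,.25),(30,49,2.5,zp-.2,zp))
        print(n,which,c.round(2),round(x.fun,3),"clip",[(float(a),round(float(b),3)) for a,b in o],"ptr",e[0],round(e[1],3))
E
python3 fit2.py 0 142 191; python3 fit2.py 2 140.4 130
```

```text
scene disc [523.36  94.97] -0.823 clip [(132.75, 0.973), (132.25, 0.98), (131.25, 0.974)] ptr 191.5 0.968
scene ring [522.79  95.22] -0.896 clip [(132.75, 0.969), (131.75, 0.977), (131.25, 0.969)] ptr 191.75 0.967
top disc [522.59 100.15] -0.739 clip [(134.25, 0.96), (134.5, 0.943), (134.25, 0.933)] ptr 194.75 0.988
top ring [521.31  97.86] -0.9 clip [(132.25, 0.966), (132.0, 0.959), (131.75, 0.946)] ptr 192.25 0.989
scene disc [524.19  94.74] -0.828 clip [(133.5, 0.972), (132.75, 0.98), (131.75, 0.976)] ptr 129.75 0.961
scene ring [523.06  95.4 ] -0.881 clip [(133.25, 0.969), (132.25, 0.978), (131.75, 0.97)] ptr 129.75 0.956
top disc [522.74 100.45] -0.75 clip [(134.5, 0.957), (134.75, 0.943), (134.25, 0.933)] ptr 133.75 0.981
top ring [521.35  97.9 ] -0.9 clip [(132.0, 0.965), (132.0, 0.958), (131.75, 0.945)] ptr 130.0 0.976
```

Request:
{"op": "carry_out", "data": {"delta_pos": [[0.07,0.071,0],[0.14,0.142,0],[0.14,0.142,0],[0.14,0.142,0],[0.14,0.142,0],[0.14,0.142,0.05],[0.14,0.142,0.099],[0.14,0.142,0.099]], "rot": [[0,0,0],[0,0,0],[0,0,0],[0,0,0],[0,0,0],[0,0,0],[0,0,0],[0,0,0]], "claw": 0.07}}

```text
clock: 10.98
eef_pos: [522.7, 95.2, 207.6]
tcp_rot: [-3.136, -0.004, 2.36]
contact_force: [-0.5, 0.2, -0.2]
opening: 0.816
grasp_force: 0.0
```

Request:
{"op": "carry_out", "data": {"delta_pos": [[0,0,0],[0,0,0],[0,0,0],[0,0,0],[0,0,0]], "rot": [[0,0,0],[0,0,0],[0,0,0],[0,0,0],[0,0,0]], "claw": 0.025, "grip_force": 35}}

```text
clock: 11.6
eef_pos: [525.8, 96.5, 212.8]
tcp_rot: [3.141, 0.003, 2.361]
contact_force: [-3.9, -5.0, 8.8]
opening: 0.361
grasp_force: 34.1
```

```bash
python3 st.py
```

```text
11.6 [525.78  96.46 212.81] [3.14 0.   2.36] F [-3.91 -5.04  8.81] T [-0.84  0.49 -0.04] 0.3608073772583169 34.07612442970276 q6 -0.6100944587810567 a 45.29411340790173
```

Request:
{"op": "carry_out", "data": {"delta_pos": [[0,0,0],[0,0,0],[0,0,0]], "rot": [[0,0,-1.0],[0,0,-1.5],[0,0,-1.5]]}}

```text
clock: 11.98
eef_pos: [525.8, 96.5, 212.8]
tcp_rot: [3.14, 0.003, 2.387]
contact_force: [-2.4, -5.9, 9.0]
opening: 0.359
grasp_force: 34.1
```

```bash
python3 st.py
```

```text
11.975 [525.81  96.49 212.82] [3.14 0.   2.39] F [-2.41 -5.94  9.03] T [-0.81  0.48 -0.11] 0.3586943021926414 34.113450050354004 q6 -0.6363156409254824 a 46.792277218878496
```

Request:
{"op": "carry_out", "data": {"delta_pos": [[0,0,0],[0,0,0],[0,0,-0.05],[-0.035,-0.035,-0.1],[-0.14,-0.142,-0.1],[-0.14,-0.142,-0.1],[-0.14,-0.142,-0.1],[-0.14,-0.142,-0.1]], "rot": [[0,0,0],[0,0,0],[0,0,0],[0,0,0],[0,0,0],[0,0,0],[0,0,0],[0,0,0]], "claw": 0.0854}}

```text
clock: 12.98
eef_pos: [529.8, -104.0, 310.7]
tcp_rot: [3.141, 0.001, 2.384]
contact_force: [-0.4, 1.4, 0.2]
opening: 0.997
grasp_force: 0.0
```

```bash
python3 st.py;python3 look.py 3 >/dev/null; python3 fit2.py 3 140.4 130; python3 -c "
import cv2,numpy as np
a=cv2.imread('pics/scene3.png');b=cv2.imread('pics/top3.png')
z=lambda f,y,x:cv2.resize(f[y:y+50,x:x+50],(400,400),interpolation=cv2.INTER_CUBIC)
cv2.imwrite('pics/c3.png',np.hstack([z(a,185,205),z(b,215,235)]))"
```

```text
12.975 [ 529.84 -103.99  310.73] [3.14 0.   2.38] F [-0.39  1.43  0.21] T [ 0.01 -0.03 -0.02] 0.9970608571818879 0.0 q6 -1.0099319310691464 a 46.60692355815331
scene disc [523.94  95.04] -0.822 clip [(133.25, 0.973), (132.75, 0.981), (131.5, 0.977)] ptr 130.75 0.973
scene ring [523.06  95.4 ] -0.882 clip [(133.25, 0.969), (132.25, 0.978), (131.75, 0.97)] ptr 130.25 0.967
top disc [522.52 100.75] -0.748 clip [(134.5, 0.948), (134.5, 0.932), (134.5, 0.922)] ptr 135.25 0.974
top ring [521.35  97.94] -0.9 clip [(132.0, 0.965), (132.0, 0.958), (131.75, 0.945)] ptr 131.75 0.98
```

View pics/c3.png

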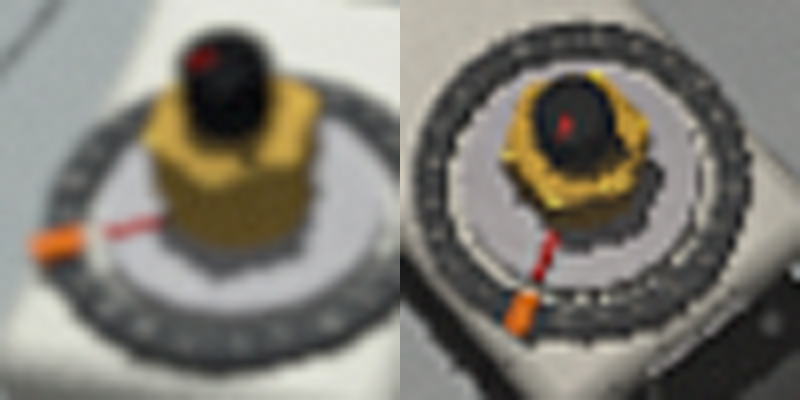

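Request:
{"op": "carry_out", "data": {"delta_pos": [[0.07,0.071,0],[0.142,0.143,0],[0.142,0.143,0],[0.142,0.143,0],[0.142,0.143,0],[0.142,0.143,0],[0.142,0.143,0],[0.142,0.143,0]], "rot": [[0,0,0],[0,0,0.9],[0,0,0.9],[0,0,0.9],[0,0,0.9],[0,0,0.9],[0,0,0.9],[0,0,0.9]], "claw": 0.0854}}

```text
clock: 14.38
eef_pos: [524.4, 98.3, 310.5]
tcp_rot: [-3.142, 0.0, 2.37]
contact_force: [-0.4, 0.9, 0.2]
opening: 1.002
grasp_force: 0.0
```

```bash
cat >>st.py <<'E'
import sys
if len(sys.argv)>1: v=[float(x) for x in sys.argv[1:]];print(delta(s,v[:3],v[3]))
E
python3 st.py 524.7 97.2 177.5 45.9
```

```text
14.375 [524.38  98.31 310.52] [-3.14  0.    2.37] F [-0.37  0.88  0.23] T [-0.05 -0.04  0.04] 1.002375988189744 0.0 q6 -0.6166079543988807 a 45.791760947925184
(array([-0.  , -0.  ,  0.13]), np.float64(-0.11))
```

Request:
{"op": "carry_out", "data": {"delta_pos": [[-0.001,-0.0006,0.04],[-0.001,-0.0006,0.08],[-0.001,-0.0006,0.11],[-0.001,-0.0006,0.133],[-0.001,-0.0006,0.133],[-0.001,-0.0006,0.133],[-0.001,-0.0006,0.133]], "rot": [[0,0,0],[0,0,0],[0,0,0],[0,0,0],[0,0,0],[0,0,0],[0,0,0]]}}

```text
clock: 15.25
eef_pos: [525.3, 98.2, 178.7]
tcp_rot: [3.14, 0.001, 2.371]
contact_force: [0.3, 0.1, 0.5]
opening: 1.005
grasp_force: 0.0
```

```bash
sed -i 's/precision=2/precision=4/' st.py; python3 st.py 524.7 97.2 177.5 45.9
```

```text
15.25 [525.3055  98.1651 178.7001] [3.14   0.0012 2.3713] F [0.2578 0.1111 0.5222] T [-0.0157  0.0214  0.02  ] 1.0045981294723954 0.0 q6 -0.6185524284008648 a 45.864689133308985
(array([-0.0002, -0.0011,  0.0012]), np.float64(-0.04))
```

Request:
{"op": "carry_out", "data": {"delta_pos": [[0,-0.001,0.001],[0,-0.001,0.001],[0,-0.001,0.001],[0,-0.001,0.001],[0,-0.001,0.001],[0,-0.001,0.001]], "rot": [[0,0,0],[0,0,0],[0,0,0],[0,0,0],[0,0,0],[0,0,0]], "claw": 0.045, "grip_force": 80}}

```text
clock: 16.0
eef_pos: [524.2, 97.7, 177.3]
tcp_rot: [3.141, 0.0, 2.372]
contact_force: [-0.6, 1.5, 6.2]
opening: 0.594
grasp_force: 82.5
```

```bash
python3 st.py
```

```text
16.0 [524.2239  97.7216 177.2831] [3.1406 0.0005 2.3718] F [-0.5921  1.4547  6.2137] T [0.0637 0.3267 0.0759] 0.5942046245770443 82.46691942214966 q6 -0.6197541366721807 a 45.891691629966374
```

Request:
{"op": "carry_out", "data": {"delta_pos": [[0,0,0.0004],[0,0,0.0009],[0,0,0.0014],[0,0,0.0019],[0,0,0.0024]], "rot": [[0,0,7],[0,0,14],[0,0,21],[0,0,28],[0,0,35]]}}

```text
clock: 16.62
eef_pos: [524.6, 98.0, 174.8]
tcp_rot: [3.14, -0.0, 1.757]
contact_force: [1.1, 2.2, 3.1]
opening: 0.595
grasp_force: 82.3
```

```bash
python3 st.py
```

```text
16.625 [524.6315  97.9715 174.8451] [ 3.1397 -0.0004  1.7574] F [1.0561 2.2436 3.1377] T [0.2587 0.2662 0.4304] 0.5952984054689717 82.27572798728943 q6 -0.0052815717076844645 a 10.68939334192153
```

Request:
{"op": "carry_out", "data": {"delta_pos": [[0,0,0.0002],[0,0,0.0004]], "rot": [[0,0,3],[0,0,6]]}}

```text
clock: 16.88
eef_pos: [524.7, 98.0, 174.5]
tcp_rot: [3.14, -0.001, 1.655]
contact_force: [2.5, 2.0, 2.9]
opening: 0.595
grasp_force: 82.3
```

```bash
python3 st.py
```

```text
16.875 [524.7319  98.0128 174.4652] [ 3.1395 -0.0007  1.6548] F [2.4839 2.022  2.8575] T [0.334  0.1989 0.397 ] 0.595195789088931 82.25687026977539 q6 0.09727088277732944 a 4.810933339448525
```

Request:
{"op": "carry_out", "data": {"delta_pos": [[0,0,0.0002],[0,0,0.0004]], "rot": [[0,0,3],[0,0,6]]}}

```text
clock: 17.12
eef_pos: [524.8, 98.0, 174.0]
tcp_rot: [3.139, -0.001, 1.55]
contact_force: [2.5, 2.3, 2.4]
opening: 0.594
grasp_force: 82.3
```

```bash
python3 st.py
```

```text
17.125 [524.8127  97.9845 174.0359] [ 3.1395 -0.0008  1.5502] F [2.4785 2.2782 2.4372] T [0.4221 0.2292 0.3927] 0.5939625477007102 82.34947443008423 q6 0.20189119908345982 a -1.1821351648987246
```

Request:
{"op": "carry_out", "data": {"delta_pos": [[0,0,0.0002],[0,0,0.0004]], "rot": [[0,0,3],[0,0,6]]}}

```text
clock: 17.38
eef_pos: [524.9, 98.0, 173.6]
tcp_rot: [3.139, -0.001, 1.445]
contact_force: [2.7, 3.1, 1.8]
opening: 0.595
grasp_force: 82.4
```

```bash
python3 st.py
```

```text
17.375 [524.8724  97.9815 173.608 ] [ 3.1395 -0.0011  1.4454] F [2.6584 3.1492 1.7688] T [0.391  0.1812 0.3777] 0.5945496573953118 82.44162797927856 q6 0.3066163871748179 a -7.185819570637918
```

Request:
{"op": "carry_out", "data": {"delta_pos": [[0,0,0.0002],[0,0,0.0004]], "rot": [[0,0,3],[0,0,6]]}}

```text
clock: 17.62
eef_pos: [524.9, 98.0, 173.2]
tcp_rot: [3.139, -0.001, 1.341]
contact_force: [4.4, 2.1, 2.8]
opening: 0.598
grasp_force: 82.5
```

```bash
python3 st.py
```

```text
17.625 [524.9488  97.9848 173.2019] [ 3.1395 -0.0014  1.3407] F [4.3866 2.1221 2.8307] T [0.4787 0.107  0.4158] 0.5978279844393068 82.50782489776611 q6 0.41133088721305827 a -13.185482115691826
```

Request:
{"op": "carry_out", "data": {"delta_pos": [[0,0,0.0002],[0,0,0.0004]], "rot": [[0,0,3],[0,0,6]]}}

```text
clock: 17.88
eef_pos: [525.1, 98.0, 172.9]
tcp_rot: [3.139, -0.002, 1.236]
contact_force: [3.5, 2.1, 3.5]
opening: 0.594
grasp_force: 82.6
```

```bash
python3 st.py
```

```text
17.875 [525.0731  97.9896 172.913 ] [ 3.1393 -0.0016  1.2362] F [3.4659 2.1472 3.5369] T [0.4499 0.1195 0.4997] 0.5935012104263342 82.5824224948883 q6 0.5159256113152878 a -19.17295550751942
```

Request:
{"op": "carry_out", "data": {"delta_pos": [[0,0,0.0002],[0,0,0.0004]], "rot": [[0,0,3],[0,0,6]]}}

```text
clock: 18.12
eef_pos: [525.2, 97.9, 172.6]
tcp_rot: [3.139, -0.002, 1.132]
contact_force: [2.8, 1.9, 3.4]
opening: 0.593
grasp_force: 82.7
```

```bash
python3 st.py
```

```text
18.125 [525.1547  97.9483 172.5681] [ 3.1393 -0.0018  1.1317] F [2.834  1.8683 3.3971] T [0.5256 0.1174 0.6271] 0.593455901047716 82.68213272094727 q6 0.6204260099136686 a -25.155730899144075
```

Request:
{"op": "carry_out", "data": {"delta_pos": [[0,0,0.0002],[0,0,0.0004]], "rot": [[0,0,3],[0,0,6]]}}

```text
clock: 18.38
eef_pos: [525.2, 97.9, 172.3]
tcp_rot: [3.139, -0.002, 1.027]
contact_force: [3.0, 1.9, 3.8]
opening: 0.593
grasp_force: 82.8
```

```bash
python3 st.py
```

```text
18.375 [525.2186  97.9108 172.2816] [ 3.1393 -0.0021  1.0272] F [3.0359 1.9347 3.7906] T [0.5242 0.0863 0.7396] 0.5929404622415476 82.78889894485474 q6 0.7249831204764113 a -31.144370218949355
```

Request:
{"op": "carry_out", "data": {"delta_pos": [[0,0,0.0002],[0,0,0.0004],[0,0,0.0006],[0,0,0.0007]], "rot": [[0,0,3],[0,0,6],[0,0,9],[0,0,10.5]]}}

```text
clock: 18.88
eef_pos: [525.4, 97.8, 171.8]
tcp_rot: [3.139, -0.003, 0.845]
contact_force: [2.5, 0.7, 6.2]
opening: 0.594
grasp_force: 83.0
```

```bash
python3 st.py
```

```text
18.875 [525.394   97.8077 171.778 ] [ 3.1392 -0.0026  0.845 ] F [2.5437 0.7104 6.2445] T [0.4461 0.1217 1.0908] 0.5943935578856212 82.97239780426025 q6 0.9073850055536493 a -41.58346211257957
```

Request:
{"op": "carry_out", "data": {"delta_pos": [[0,0,0],[0,0,0]], "rot": [[0,0,0],[0,0,0]]}}

```text
clock: 19.12
eef_pos: [525.4, 97.8, 171.8]
tcp_rot: [3.139, -0.003, 0.845]
contact_force: [3.1, 1.5, 5.5]
opening: 0.592
grasp_force: 82.9
```

```bash
python3 st.py
```

```text
19.125 [525.4081  97.8392 171.7718] [ 3.1394 -0.0028  0.8452] F [3.1425 1.5321 5.5488] T [0.3603 0.0685 0.4931] 0.5918779514330877 82.90711998939514 q6 0.9069286470699174 a -41.576072995416936
```

Request:
{"op": "carry_out", "data": {"delta_pos": [[0,0,0],[0,0,0],[0,0,0],[0,0,-0.03],[0,0,-0.08],[0,0,-0.13],[0,0,-0.13],[0,0,-0.13]], "rot": [[0,0,0],[0,0,0],[0,0,0],[0,0,0],[0,0,0],[0,0,0],[0,0,0],[0,0,0]], "claw": 0.0854}}

```text
clock: 20.12
eef_pos: [523.4, 97.3, 300.1]
tcp_rot: [-3.141, 0.0, 0.844]
contact_force: [-1.2, 0.7, -1.1]
opening: 1.0
grasp_force: 0.0
```

```bash
python3 st.py 524 -104 305 -41.6
```

```text
20.125 [523.4034  97.3495 300.07  ] [-3.1412  0.0004  0.8443] F [-1.2075  0.7062 -1.1146] T [-0.0268 -0.0166 -0.0016] 1.00039469042172 0.0 q6 0.9075849239441774 a -41.62668393055317
(array([-0.1501,  0.1342, -0.0049]), np.float64(-0.03))
```

Request:
{"op": "carry_out", "data": {"delta_pos": [[-0.05,0.045,0],[-0.1,0.09,0],[-0.15,0.134,0],[-0.15,0.134,0],[-0.15,0.134,0],[-0.15,0.134,0]], "rot": [[0,0,0],[0,0,0],[0,0,0],[0,0,0],[0,0,0],[0,0,0]]}}

```text
clock: 20.88
eef_pos: [524.1, -102.4, 299.9]
tcp_rot: [-3.14, 0.0, 0.845]
contact_force: [0.3, 0.2, 0.1]
opening: 0.999
grasp_force: 0.0
```

```bash
python3 look.py 4 >/dev/null; python3 fit2.py 4 140.4 130; python3 -c "
import cv2,numpy as np
a=cv2.imread('pics/scene4.png');b=cv2.imread('pics/top4.png')
z=lambda f,y,x:cv2.resize(f[y:y+50,x:x+50],(400,400),interpolation=cv2.INTER_CUBIC)
cv2.imwrite('pics/c4.png',np.hstack([z(a,185,205),z(b,215,235)]))"
```

```text
scene disc [523.95  95.05] -0.826 clip [(133.25, 0.972), (133.0, 0.981), (131.5, 0.977)] ptr 130.75 0.974
scene ring [523.06  95.4 ] -0.877 clip [(133.25, 0.969), (132.25, 0.978), (131.75, 0.97)] ptr 130.75 0.964
top disc [522.97 100.32] -0.748 clip [(134.75, 0.962), (134.5, 0.953), (134.5, 0.936)] ptr 135.5 0.979
top ring [521.33  97.9 ] -0.899 clip [(132.0, 0.965), (132.0, 0.959), (131.75, 0.946)] ptr 131.5 0.983
```

View pics/c4.png

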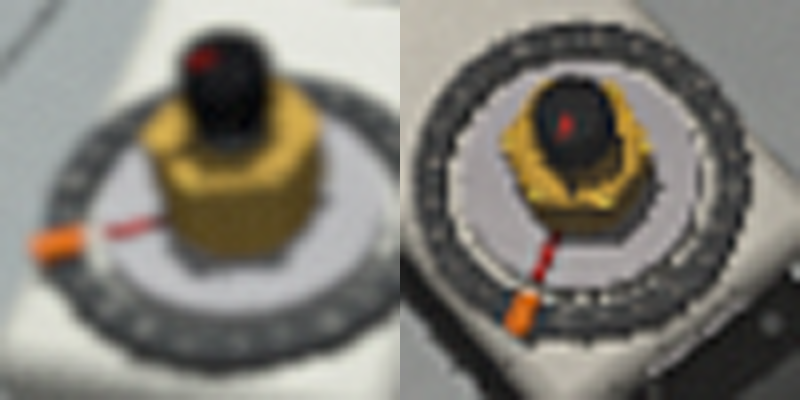

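```bash
python3 -c "
from rig import r
print(r.sign_off())"
```

```text
the job is handed in; nothing more can be done
None
```

The job is handed in at about 21 s: the dial pointer lines up with the orange clip to within about 2 degrees in both cameras, the lock nut went about 0.48 rad past its seat (not re-measured after release), and the gripper is open and clear.

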